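Kit the power-supply parts into their nests

TASK

Kit the parts for the next power-supply board: stand each of the four loose parts (large can capacitor, small can capacitor, heatsink, transformer) upright and flat on the floor of the pocket that matches its outline and size. Set them down without dropping them or tipping them over, and leave the solder spool and the battery where they are.

Things in the scene. Friction and masses are not known exactly. Their poses are not given: they have to be found in the camera images.
- can_large: Loose, standing upright on the 3 mm blue bench mat (mat top at z = 0.003). Origin: centre of the underside, z up. The larger can capacitor: black cylinder with a bright aluminium top, 40 mm diameter, 50 mm tall, about 90 g.
- can_small: Loose, standing upright on the 3 mm blue bench mat (mat top at z = 0.003). Origin: centre of the underside, z up. The smaller can capacitor: black cylinder with a bright aluminium top, 25 mm diameter, 42 mm tall, about 35 g.
- heatsink: Loose, standing upright on the 3 mm blue bench mat (mat top at z = 0.003). Origin: centre of the underside, z up. Finned aluminium heatsink, 64 mm long (its x), 32 mm wide (its y), 38 mm tall, about 110 g; the six fins run along x, so the two outer fins are flat sides to grip across y.
- transformer: Loose, standing upright on the 3 mm blue bench mat (mat top at z = 0.003). Origin: centre of the underside, z up. Mains transformer, 280 g: square steel foot 44 x 44 x 4 mm; steel core 44 mm (its x) by 24 mm (its y), 40 mm tall overall; copper winding 28 mm (x) by 44 mm (y), 8 to 32 mm high. Grip the core's flat end faces, 44 mm apart along x, 24 mm wide.
- nest_large: Fixed grey plastic block on the mat, 12 mm thick (top at z = 0.015), with a central open pocket 8 mm deep, dark rubber on its floor, which is 4 mm above the block's underside. Origin: centre of the underside, z up. Block 70 x 70 mm with the large round pocket, 54 mm diameter.
- nest_small: Fixed grey plastic block on the mat, 12 mm thick (top at z = 0.015), with a central open pocket 8 mm deep, dark rubber on its floor, which is 4 mm above the block's underside. Origin: centre of the underside, z up. Block 52 x 52 mm with the small round pocket, 38 mm diameter.
- nest_long: Fixed grey plastic block on the mat, 12 mm thick (top at z = 0.015), with a central open pocket 8 mm deep, dark rubber on its floor, which is 4 mm above the block's underside. Origin: centre of the underside, z up. Block 92 mm (its x) by 60 mm (its y) with the long pocket, 77 mm (x) by 45 mm (y).
- nest_square: Fixed grey plastic block on the mat, 12 mm thick (top at z = 0.015), with a central open pocket 8 mm deep, dark rubber on its floor, which is 4 mm above the block's underside. Origin: centre of the underside, z up. Block 72 x 72 mm with the square pocket, 57 x 57 mm, sides along its x and y.
- spool: Bystander, loose among the parts: white spool of solder standing on its end, 44 mm diameter, 26 mm tall, about 150 g. Origin: centre of the underside. Not to be moved.
- battery: Bystander, loose among the parts: black block battery with a brass-coloured end, lying flat, 46 mm (its x) by 26 mm by 17 mm tall, about 45 g. Origin: centre of the underside. Not to be moved. Only listed things stand 0.42 to 0.72 m from the base within 40 degrees of straight ahead; items around that are at most 170 mm tall.
There are look-alikes about, which are no part of the job. Leave any green look-alike of the heatsink alone.

How it is judged:
By the outcome, as a careful person would: the job done as asked, in the order asked, and still so for the second after the job is handed in, with the robot touching nothing.
It also fails if it takes over 112 s, if anything falls off the work surface, if the arm or the gripper's body presses on something with over 40 N, if the wrist force passes 120 N, or if a joint passes its speed limit or range.

ROBOT

A 6-joint arm with a two-finger parallel gripper is mounted at the origin on the work surface. World frame = base frame: x ahead of the robot, y to its left, z up, the work surface at z = 0. Lengths are in mm, angles in rad, forces in N, time in s.
With the tool pointing down it reaches from about 400 to 925 mm from the base axis. Payload 12.5 kg.
Tool frame: the origin (TCP) lies between the finger pads; the fingertips stand 11 mm ahead of it and the grasp point (between the pads) lies 8 mm behind it (env.tip_extent is the distance from the TCP to the fingertips, in mm); x points along the fingers, z is the direction in which the jaws open and shut, and the axes are right-handed (so a half turn about x gives the same grasp; the last joint's range is limited). The gripper opens to 95 mm and grips with 3 to 60 N. Pads are 20 mm wide; open, the fingers measure 119 mm over their backs; the gripper's body (75 mm by 180 mm) begins 59 mm behind the grasp point.
Start: joints at [1.236, 0.491, 1.559, -0, 1.092, -0.106], TCP at [141.737, 608.733, 225.661] pointing down, gripper open.
Joint ranges: [-3.1, 3.1], [-0.84, 2.19], [0.05, 2.79], [-1.13, 4.28], [0.06, 2.93], [-2.69, 2.69]. Speed limits (rad/s): [2.22, 2.22, 2.79, 3.14, 3.14, 3.14].

INTERFACE

Orientations are given as [roll, pitch, yaw] about the fixed x, y, z axes, in that order (R = Rz(yaw) Ry(pitch) Rx(roll)).
In Python, from cell import status, imaging, env gives the robot as it stands. The module is installed in compiled form; this text tells all that it offers.
- The arm moves only by the tool apply_moves, never from a script. Its argument "increments" is a list of rows, each a list of 5 numbers: the closure, from 0 (fully open) to 1 (shut), then the shift along the tool's x, y, z in mm, then the turn about the tool's x in degrees. A call has 1 to 10 rows; each row shifts and turns the commanded pose from where the row before left it, along the tool's axes as they then stand; what a row does not reach is not made up. A row lasts 1/10 s, in which the tool goes at most 50 mm and 8.59 degrees, less where a joint would pass 70% of its speed; a pose out of reach is approached as far as the arm can. A call with a gripper value outside its range is refused whole. The fingers move at their own pace and stop on an object; the grip force is fixed at half the most. Time passes only in rows, so rows that do not move let the fingers close. It gives the time, the measured TCP pose, the force and the opening at its end, in the units of the state.
- status.state(): the state, without advancing time (a new reading comes with each control period).
- imaging.read_camera(name): name is "scene" or "top"; returns a dict with "pixels" (480x640x3 uint8, red, green, blue), "fovy" (degrees; the focal length in pixels is half the picture's height over the tangent of half this angle, whatever the lens; pixels are square), "cx", "cy" (the principal point, pixels), "distortion" ([k1, k2, p1, p2, k3] as OpenCV has them; the pictures are not rectified), "R" (3x3) and "t" (3): a world point X has camera coordinates R X + t. Camera axes: x right, y down, z forward; pixel columns grow to the right and rows downward; lengths in mm; the calibration is good to about 2 mm. A picture is of the moment at which its call begins. There is no depth.
- env.job_done(): hands the job in, once; it reports no verdict.
The state is a dict: "t": time; "joints": joint angles; "qvel": joint speeds; "tau": joint torques, N m; "eef_pos": TCP position; "tcp_rot": TCP orientation; "ft_force": force on the tool from outside, world axes, zero at the start; "moment": the same for the moment, N m; "opening": opening from 0.0 (shut) to 1.0 (fully open).
Only numpy, scipy, OpenCV 4.12 (cv2) and the standard library are available. Lean on these libraries where they do the work, as an engineer would, in place of code of your own. Each camera call takes 0.05 s, during which the arm holds its last target. There are 200 camera calls.

## Working session

There is one attempt and no reset: what is moved stays moved. The work goes in short steps, Python scripts to look and compute and a tool call to move; the robot and the scene stay as the last step left them, time stands still between calls to the robot, and variables do not carry over. Pictures are saved under pics/ and viewed, about 12 in all and at most 16, crops included, and the job is handed in when it is done.

Besides the shell and the picture viewer there is one more tool, called after "Emit:" by a JSON object that holds its "op" and its "data". apply_moves: Moves the arm, as the interface text tells. Its arguments: {"type":"object","properties":{"increments":{"type":"array"}},"required":["increments"]}

```bash
mkdir -p pics; cat > h.py <<'E'
import numpy as np, cv2
from cell import status, imaging, env
def cam(n, save=None):
    c=imaging.read_camera(n); c={**c}
    if save: cv2.imwrite(f'pics/{save}.png', c['pixels'][:,:,::-1])
    return c
def K(c):
    f=240/np.tan(np.radians(c['fovy'])/2); return np.array([[f,0,c['cx']],[0,f,c['cy']],[0,0,1.]])
def ray(c,uv,z):
    R=np.array(c['R']);t=np.array(c['t']);uv=np.array(uv,float).reshape(-1,1,2)
    n=cv2.undistortPoints(uv,K(c),np.array(c['distortion'],float))[:,0]
    d=np.c_[n,np.ones(len(n))]@R; o=-R.T@t
    return o+d*((z-o[2])/d[:,2])[:,None]
def proj(c,X):
    R=np.array(c['R']);return cv2.projectPoints(np.array(X,float).reshape(-1,3),cv2.Rodrigues(R)[0],np.array(c['t'],float),K(c),np.array(c['distortion'],float))[0][:,0]
E
python3 - <<'E'
from h import *
for n in('scene','top'):
    c=cam(n,n+'0'); R=np.array(c['R']); print(n,c['fovy'],c['distortion'],-R.T@np.array(c['t']),R[2])
s=status.state();print(s)
E
```

```text
scene 47.30892091283064 [0.01094797 0.         0.         0.         0.        ] [1188.02810315 -639.11206893  583.432673  ] [-0.60183779  0.61899082 -0.5046203 ]
top 53.910108074991506 [-0.00422612  0.          0.          0.          0.        ] [ 422.3557174    -4.07623935 1105.41584901] [ 0.14212817  0.01219403 -0.98977315]
{'t': 0.1, 'joints': array([ 1.23638041e+00,  4.91487466e-01,  1.55940561e+00, -1.13477209e-05,
        1.09167866e+00, -1.05577374e-01]), 'qvel': array([-8.18125386e-04, -1.01062651e-03, -3.07991432e-03,  4.10244244e-05,
       -3.48765998e-04,  1.18678916e-04]), 'tau': array([ 2.06363504e-03, -6.13617468e+01, -2.58605576e+01,  6.93715992e-02,
        4.69801796e-02, -1.95904221e-05]), 'eef_pos': array([141.67731237, 608.51743354, 225.12162568]), 'tcp_rot': array([ 3.04629482,  1.56981719, -1.89492746]), 'ft_force': array([-0.17368153,  0.3504536 ,  0.71736175]), 'moment': array([ 0.00711874,  0.04223652, -0.00083216]), 'opening': 0.995341760808827}
```

View pics/top0.png

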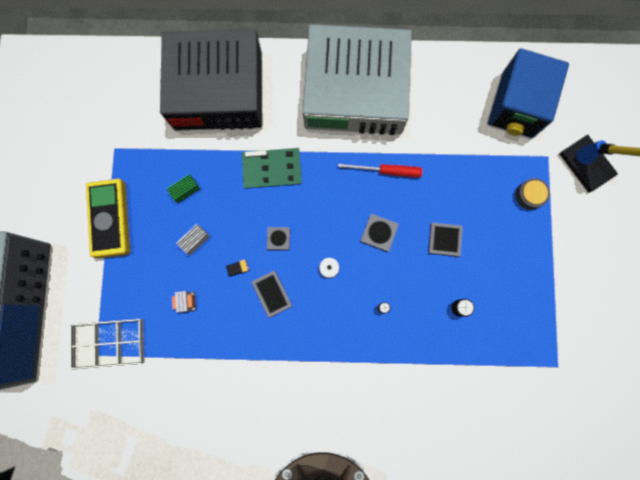

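View pics/scene0.png

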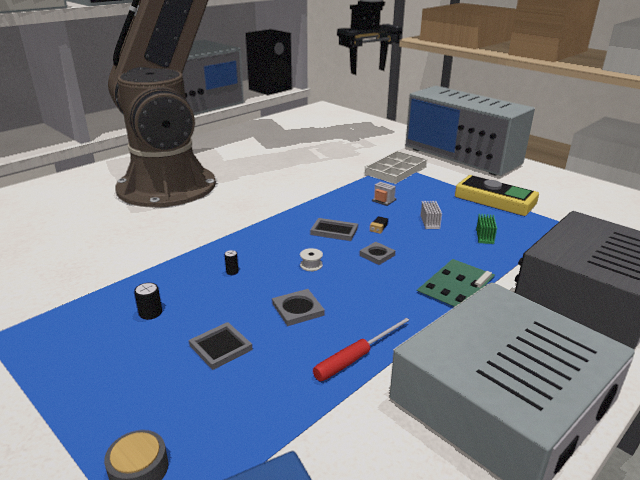

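The top view looks straight down, with +x up and +y left. Candidates by pixel:
- Large can: (464,308). The gold-topped round thing at (533,193) isn't it.
- Small can: (384,309).
- Heatsink: bare aluminium at (192,239). The green one at (184,189) is the look-alike.
- Transformer: (182,302).
- Nests: large (379,232), square (446,240), small (278,238), long (271,293).
- Bystanders: spool (329,268), battery (237,268).

Next I'll measure these and check them in a close crop.

```bash
cat > m.py <<'E'
from h import *
c=cam('top'); im=c['pixels']; hsv=cv2.cvtColor(im,cv2.COLOR_RGB2HSV)
H,S,V=[hsv[:,:,i].astype(int) for i in range(3)]
mat=((H>100)&(H<125)&(S>150)).astype(np.uint8)
non=1-mat
def rect(mask,z,name,ctr,r=30):
    m=np.zeros_like(mask);cv2.circle(m,ctr,r,1,-1);m&=mask
    cs,_=cv2.findContours(m,cv2.RETR_EXTERNAL,cv2.CHAIN_APPROX_NONE)
    k=max(cs,key=cv2.contourArea)
    mm=np.zeros_like(m);cv2.drawContours(mm,[k],-1,1,-1)
    ys,xs=np.nonzero(mm);cen=ray(c,[xs.mean(),ys.mean()],z)[0]
    P=ray(c,k[:,0,:],z)[:,:2].astype(np.float32)
    (x,y),wh,a=cv2.minAreaRect(P)
    print(name,'centroid',cen[:2].round(1),'rect',round(x,1),round(y,1),np.round(wh,1),round(a,1), 'r',round(np.hypot(*cen[:2])))
for n,p,r in(('nest_large',(379,232),26),('nest_square',(446,240),25),('nest_small',(278,238),18),('nest_long',(271,293),28)):
    rect(non,15,n,p,r)
bright=((V>150)&(S<90)).astype(np.uint8)
rect(bright,53,'can_large',(464,308),16);rect(bright,45,'can_small',(384,309),12)
rect(non,41,'heatsink-all',(192,239),26)
rect(((V>140)&(S<110)).astype(np.uint8),41,'heatsink-bright',(192,239),26)
rect(non,3,'transf-all',(182,302),20)
rect(non,26,'spool',(329,268),16);rect(non,20,'battery',(237,268),16)
E
python3 - <<'E'
import m
from h import *
im=m.im[:,:,::-1]
A=cv2.resize(im[215:320,160:300],None,fx=5.6,fy=5.6,interpolation=cv2.INTER_CUBIC)
cv2.imwrite('pics/crop1.png',A[:590])
E
```

```text
nest_large centroid [ 620.5 -121.1] rect 620.8 -121.1 [72.2 73. ] 70.3 r 632
nest_square centroid [ 608.2 -275.7] rect 608.5 -275.7 [75.7 74.8] 84.9 r 668
nest_small centroid [601.4 115.7] rect 601.5 116.4 [52.3 53.8] 1.4 r 612
nest_long centroid [470.9 126.1] rect 471.2 126.5 [94.6 62.5] 28.6 r 487
can_large centroid [ 450.2 -308.9] rect 450.6 -308.9 [30.7 33.4] 1.4 r 546
can_small centroid [ 445.8 -131.2] rect 445.2 -131.1 [19.9 20.2] 1.4 r 465
heatsink-all centroid [589.7 309. ] rect 589.8 309.2 [45.  67.4] 47.7 r 666
heatsink-bright centroid [592.1 313. ] rect 592.6 312.3 [33.4 64.3] 47.8 r 670
transf-all centroid [448.6 332.7] rect 448.8 332.7 [49.3 56.1] 3.6 r 558
spool centroid [534.3  -5.2] rect 534.9 -5.5 [46.2 46. ] 1.4 r 534
battery centroid [529.6 204.9] rect 529.1 206.1 [31.1 48. ] 21.0 r 568
```

View pics/crop1.png

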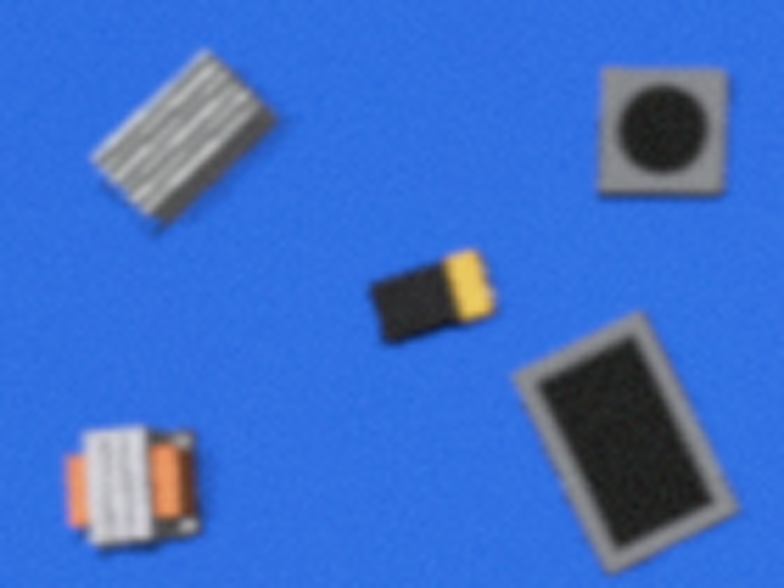

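The crop confirms the picks. The grey finned heatsink is at image (192,239), its long axis running up-right. The transformer, with its copper winding, is at (182,302) with its core nearly along world x. The small round pocket and the long pocket are also there, and the battery lies between them.

```bash
cat > p.py <<'E'
from h import *
from scipy.spatial.transform import Rotation as Ro
def now():
    s=status.state();return s,np.array(s['eef_pos']),Ro.from_euler('xyz',s['tcp_rot'])
def plan(*targets, jaw=None):
    """deltas in the present tool axes through the targets; turn to put jaws along yaw jaw (deg)"""
    s,p,R=now(); z=R.as_matrix()[:,2]; y=np.degrees(np.arctan2(z[1],z[0]))
    print('t',round(s['t'],2),'pos',p.round(1),'jawyaw',round(y,1),'open',round(s['opening'],3),'j',np.round(s['joints'],2),'F',np.round(s['ft_force'],1))
    for q in targets:
        q=np.array(q,float);print(q,'d',(R.inv().apply(q-p)).round(1));p=q
    if jaw is not None:
        d=(jaw-y+90)%180-90; print('turn about tool x',round(-d,1),'or',round(-d+180*np.sign(d),1))
E
python3 - <<'E'
from m import *
from p import plan
core=((V>110)&(S<60)).astype(np.uint8)
rect(core,43,'core',(182,302),18)
g=cv2.cvtColor(im,cv2.COLOR_RGB2GRAY)[229:249,182:202].astype(np.float32)
gx=cv2.Sobel(g,-1,1,0);gy=cv2.Sobel(g,-1,0,1)
a=.5*np.arctan2(2*(gx*gy).sum(),(gx**2-gy**2).sum())+np.pi/2
P=ray(c,[[192,239],[192+10*np.cos(a),239+10*np.sin(a)]],41);d=P[1]-P[0];print('fin yaw',np.degrees(np.arctan2(d[1],d[0])))
plan((480,250,200),(450.4,-309,150))
E
```

```text
nest_large centroid [ 620.5 -121.2] rect 620.9 -121.2 [72.2 73.1] 70.5 r 632
nest_square centroid [ 608.1 -275.7] rect 608.4 -275.6 [75.8 74.9] 85.1 r 668
nest_small centroid [601.3 115.8] rect 601.5 116.4 [52.3 53.8] 1.4 r 612
nest_long centroid [470.9 126.1] rect 471.3 126.4 [94.3 62.6] 28.2 r 488
can_large centroid [ 450.2 -309. ] rect 450.6 -308.9 [30.7 33.4] 1.4 r 546
can_small centroid [ 445.8 -131.2] rect 445.2 -131.1 [19.9 20.2] 1.4 r 465
heatsink-all centroid [589.7 309. ] rect 589.8 309.2 [45.  67.4] 47.7 r 666
heatsink-bright centroid [592.  313.2] rect 592.6 312.3 [33.4 64.3] 47.8 r 670
transf-all centroid [448.6 332.5] rect 448.8 332.7 [49.3 56.1] 3.6 r 558
spool centroid [534.3  -5.2] rect 534.9 -5.5 [46.2 46. ] 1.4 r 534
battery centroid [529.8 204.8] rect 529.1 205.7 [31.1 47.3] 21.3 r 568
core centroid [447.2 324.9] rect 447.1 326.0 [44.5 27.5] 7.6 r 553
fin yaw 133.86273454417883
t 0.2 pos [141.7 608.6 225.3] jawyaw 76.9 open 1.001 j [ 1.24  0.49  1.56 -0.    1.09 -0.11] F [-0.5  0.1 -0.2]
[480. 250. 200.] d [  25.4 -410.8 -272.5]
[ 450.4 -309.   150. ] d [  50.4  -97.9 -551.1]
```

Emit:
{"op": "apply_moves", "data": {"increments": [[0, 2.5, -41, -27, 0], [0, 2.5, -41, -27, 0], [0, 2.5, -41, -27, 0], [0, 2.5, -41, -27, 0], [0, 2.5, -41, -27, 0], [0, 2.5, -41, -27, 0], [0, 2.5, -41, -27, 0], [0, 2.5, -41, -27, 0], [0, 2.5, -41, -27, 0], [0, 2.5, -41, -27, 0]]}}

```text
t: 1.2
eef_pos: [480.9, 251.1, 200.6]
tcp_rot: [-0.211, 1.571, 1.131]
ft_force: [0.0, 0.8, -0.0]
opening: 1.001
```

Emit:
{"op": "apply_moves", "data": {"increments": [[0, 5, -9, -46, 0], [0, 5, -9, -46, 0], [0, 5, -9, -46, 0], [0, 5, -9, -46, 0], [0, 5, -9, -46, 0], [0, 5, -9, -46, 0], [0, 5, -9, -46, 0], [0, 5, -9, -46, 0], [0, 5, -9, -46, 0], [0, 5, -9, -46, 0]]}}

```text
t: 2.2
eef_pos: [462.7, -217.6, 150.4]
tcp_rot: [-0.968, 1.571, 0.374]
ft_force: [0.8, -0.5, 0.6]
opening: 0.999
```

```bash
python3 - <<'E'
from p import *
plan((450.4,-309,150),(450.4,-309,34))
E
```

```text
t 2.2 pos [ 462.7 -217.6  150.4] jawyaw 76.9 open 0.999 j [-0.57  0.43  1.92  0.    0.79 -1.91] F [ 0.8 -0.5  0.6]
[ 450.4 -309.   150. ] d [  0.4  -8.7 -91.8]
[ 450.4 -309.    34. ] d [116.   0.  -0.]
```

Emit:
{"op": "apply_moves", "data": {"increments": [[0, 0, -4, -40, 0], [0, 0, -4, -40, 0], [0, 0, -1, -12, 0], [0, 0, 0, 0, 0], [0, 0, 0, 0, 0]]}}

```text
t: 2.7
eef_pos: [450.9, -306.3, 150.4]
tcp_rot: [0.804, 1.57, 2.146]
ft_force: [-0.7, 0.4, 0.0]
opening: 0.999
```

```bash
python3 - <<'E'
from p import *
plan((450.4,-309,34))
c=cam('scene'); cv2.imwrite('pics/s1.png',cv2.resize(c['pixels'][140:360,50:290,::-1],None,fx=2.5,fy=2.5))
E
```

```text
t 2.7 pos [ 450.9 -306.3  150.4] jawyaw 76.9 open 0.999 j [-0.72  0.47  1.84  0.    0.83 -2.06] F [-0.7  0.4  0. ]
[ 450.4 -309.    34. ] d [116.4  -0.2  -2.8]
```

View pics/s1.png

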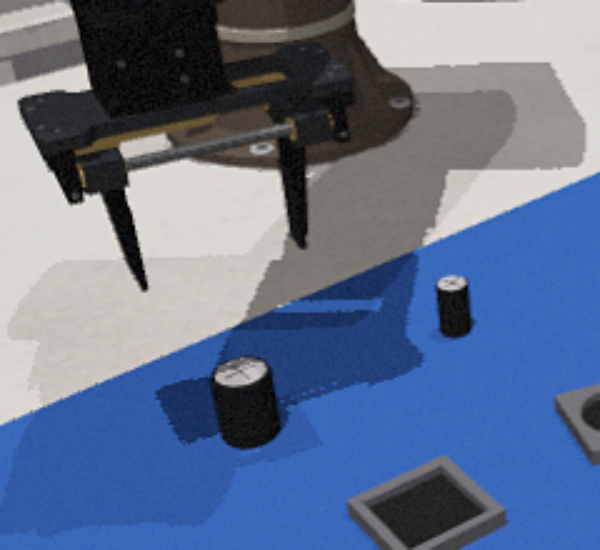

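The fingers straddle the large can: tips are at crop (143,288) and (301,245), with the can top at (243,373) below. I'll descend and grip.

Emit:
{"op": "apply_moves", "data": {"increments": [[0, 35, 0, -3, 0], [0, 35, 0, 0, 0], [0, 28, 0, 0, 0], [0, 13, 0, 0, 0], [0, 5, 0, 0, 0], [0, 0, 0, 0, 0], [1, 0, 0, 0, 0], [1, 0, 0, 0, 0], [1, 0, 0, 0, 0], [1, 0, 0, 0, 0]]}}

```text
t: 3.75
eef_pos: [450.5, -310.3, 35.1]
tcp_rot: [-1.951, 1.57, -0.609]
ft_force: [0.3, -0.5, 0.2]
opening: 0.721
```

Emit:
{"op": "apply_moves", "data": {"increments": [[1, 0, 0, 0, 0], [1, 0, 0, 0, 0], [1, 0, 0, 0, 0], [1, 0, 0, 0, 0]]}}

```text
t: 4.15
eef_pos: [450.3, -310.1, 34.6]
tcp_rot: [0.419, 1.571, 1.761]
ft_force: [0.8, -0.1, 0.2]
opening: 0.415
```

```bash
python3 - <<'E'
from p import *
plan((450.4,-309,110),(621.5,-121.8,110),(621.5,-121.8,38))
E
```

```text
t 4.15 pos [ 450.3 -310.1   34.6] jawyaw 76.9 open 0.415 j [-0.72  0.65  1.92  0.    0.58 -2.07] F [ 0.8 -0.1  0.2]
[ 450.4 -309.   110. ] d [-75.4   0.2   1.1]
[ 621.5 -121.8  110. ] d [   0.  -124.2  221.1]
[ 621.5 -121.8   38. ] d [72. -0. -0.]
```

Emit:
{"op": "apply_moves", "data": {"increments": [[1, 0, 0, 0, 0], [1, -5, 0, 0, 0], [1, -20, 0, 0, 0], [1, -30, 0, 0, 0], [1, -20, -10, 20, 0], [1, 0, -20, 35, 0], [1, 0, -22, 38, 0], [1, 0, -22, 38, 0], [1, 0, -22, 38, 0], [1, 0, -18, 33, 0]]}}

```text
t: 5.15
eef_pos: [608.5, -137.5, 110.0]
tcp_rot: [-1.326, 1.57, 0.017]
ft_force: [-0.0, -0.1, 0.5]
opening: 0.414
```

Emit:
{"op": "apply_moves", "data": {"increments": [[1, 0, -8, 15, 0], [1, 0, -2, 4, 0], [1, 0, 0, 0, 0], [1, 0, 0, 0, 0]]}}

```text
t: 5.55
eef_pos: [620.4, -124.2, 109.6]
tcp_rot: [1.627, 1.57, 2.967]
ft_force: [-0.5, -0.3, -1.3]
opening: 0.414
```

```bash
python3 - <<'E'
from p import *
plan((621.5,-121.8,109.6),(621.5,-121.8,39))
c=cam('scene'); cv2.imwrite('pics/s2.png',cv2.resize(c['pixels'][180:360,200:400,::-1],None,fx=3,fy=3))
E
```

```text
t 5.55 pos [ 620.4 -124.2  109.6] jawyaw 76.8 open 0.414 j [-0.3   0.63  1.65 -0.    0.86 -1.64] F [-0.5 -0.3 -1.3]
[ 621.5 -121.8  109.6] d [ 0.  -0.5  2.6]
[ 621.5 -121.8   39. ] d [70.6 -0.   0. ]
```

View pics/s2.png

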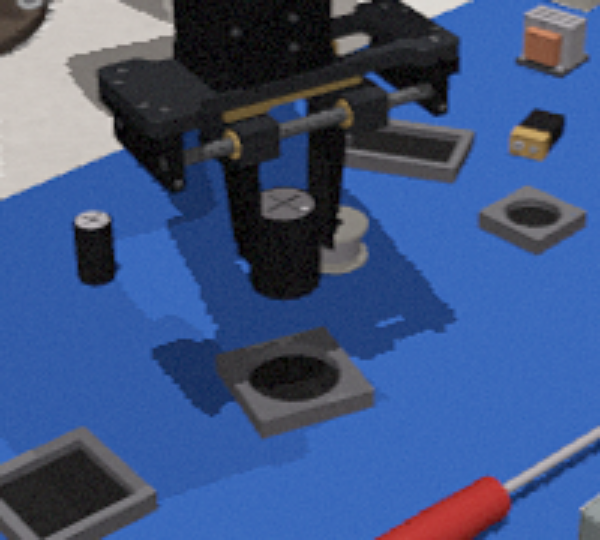

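The large can hangs upright in the jaws at crop (287,240), over the large pocket at (295,378). I'll lower it gently.

Emit:
{"op": "apply_moves", "data": {"increments": [[1, 15, -0.5, 2.5, 0], [1, 25, 0, 0, 0], [1, 18, 0, 0, 0], [1, 7, 0, 0, 0], [1, 3, 0, 0, 0], [1, 1, 0, 0, 0], [1, 0.5, 0, 0, 0], [1, 0, 0, 0, 0]]}}

```text
t: 6.4
eef_pos: [622.6, -120.9, 40.8]
tcp_rot: [-1.568, 1.57, -0.226]
ft_force: [-0.2, 0.4, -0.5]
opening: 0.414
```

```bash
python3 - <<'E'
from p import *
plan((621.5,-121.8,38.6))
E
```

```text
t 6.4 pos [ 622.6 -120.9   40.8] jawyaw 76.9 open 0.414 j [-0.3   0.72  1.69  0.    0.73 -1.64] F [-0.2  0.4 -0.5]
[ 621.5 -121.8   38.6] d [ 2.2  0.8 -1.2]
```

Emit:
{"op": "apply_moves", "data": {"increments": [[1, 0.7, 0.5, -1, 0], [1, 0.5, 0, 0, 0], [1, 0.5, 0, 0, 0], [1, 0.5, 0, 0, 0], [1, 0.4, 0, 0, 0], [1, 0, 0, 0, 0], [1, 0, 0, 0, 0]]}}

```text
t: 7.1
eef_pos: [621.7, -121.7, 38.6]
tcp_rot: [-1.628, 1.57, -0.286]
ft_force: [-3.3, 0.7, 9.4]
opening: 0.415
```

Emit:
{"op": "apply_moves", "data": {"increments": [[0.3, 0, 0, 0, 0], [0.3, 0, 0, 0, 0], [0.3, 0, 0, 0, 0], [0.3, -10, 0, 0, 0], [0.3, -30, 0, 0, 0], [0.3, -40, 0, 0, 0], [0.3, 0, 15, -5, 0], [0.3, 0, 35, -10, 0], [0.3, 0, 40, -11, 0], [0.3, 0, 40, -12, 0]]}}

```text
t: 8.1
eef_pos: [485.0, -129.0, 118.1]
tcp_rot: [-1.642, 1.57, -0.3]
ft_force: [1.2, -0.0, 0.6]
opening: 0.702
```

Emit:
{"op": "apply_moves", "data": {"increments": [[0.3, 0, 28, -8, 0], [0.3, 0, 10, -3, 0], [0.3, 0, 0, 0, 0], [0.3, 0, 0, 0, 0]]}}

```text
t: 8.5
eef_pos: [448.3, -131.7, 117.9]
tcp_rot: [-1.687, 1.569, -0.345]
ft_force: [2.1, 0.5, -0.5]
opening: 0.7
```

```bash
python3 - <<'E'
from p import *
plan((445.5,-131.2,118),(445.5,-131.2,30))
c=cam('scene'); cv2.imwrite('pics/s3.png',cv2.resize(c['pixels'][160:360,180:380,::-1],None,fx=3,fy=3))
E
```

```text
t 8.5 pos [ 448.3 -131.7  117.9] jawyaw 76.9 open 0.7 j [-0.43  0.43  2.05  0.    0.66 -1.77] F [ 2.1  0.5 -0.5]
[ 445.5 -131.2  118. ] d [-0.1  2.9 -0.2]
[ 445.5 -131.2   30. ] d [88.   0.2  0. ]
```

View pics/s3.png

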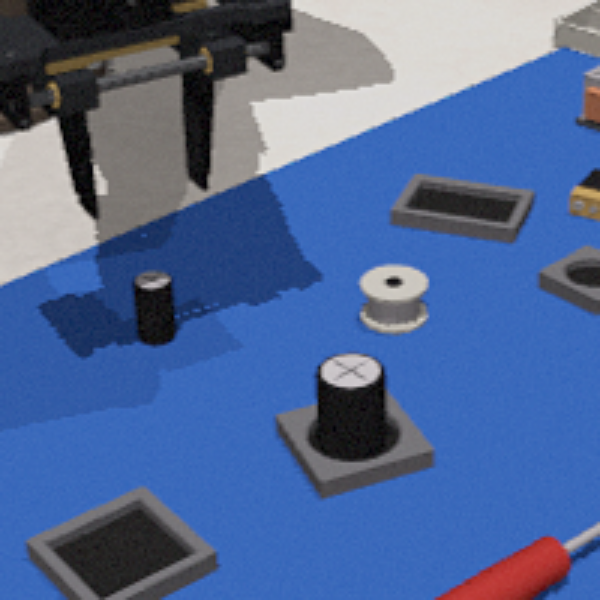

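The large can stands centred in its pocket at crop (352,400). The open jaws are above the small can at (155,305).

Emit:
{"op": "apply_moves", "data": {"increments": [[0.3, 25, 2.2, 0, 0], [0.3, 30, 0, 0, 0], [0.3, 22, 0, 0, 0], [0.3, 8, 0, 0, 0], [0.3, 2, 0, 0, 0], [0.3, 0, 0, 0, 0], [1, 0, 0, 0, 0], [1, 0, 0, 0, 0], [1, 0, 0, 0, 0], [1, 0, 0, 0, 0]]}}

```text
t: 9.55
eef_pos: [444.8, -130.8, 30.9]
tcp_rot: [-1.624, 1.57, -0.282]
ft_force: [-0.1, -0.3, 0.2]
opening: 0.419
```

Emit:
{"op": "apply_moves", "data": {"increments": [[1, 0, 0, 0, 0], [1, 0, 0, 0, 0], [1, 0, 0, 0, 0], [1, 0, 0, 0, 0]]}}

```text
t: 9.95
eef_pos: [444.7, -130.7, 30.6]
tcp_rot: [-0.836, 1.571, 0.506]
ft_force: [-0.4, 1.0, 2.9]
opening: 0.262
```

```bash
python3 - <<'E'
from p import *
plan((445.5,-131.2,110),(602.4,116.7,110),(602.4,116.7,34))
E
```

```text
t 9.95 pos [ 444.7 -130.7   30.6] jawyaw 76.9 open 0.262 j [-0.43  0.59  2.12  0.    0.43 -1.77] F [-0.4  1.   2.9]
[ 445.5 -131.2  110. ] d [-79.4  -0.9  -0.3]
[602.4 116.7 110. ] d [  0.  -96.6 277. ]
[602.4 116.7  34. ] d [76.  0. -0.]
```

Emit:
{"op": "apply_moves", "data": {"increments": [[1, -5, 0, 0, 0], [1, -25, 0, 0, 0], [1, -35, 0, 0, 0], [1, -15, -5, 14, 0], [1, 0, -12, 35, 0], [1, 0, -15, 42, 0], [1, 0, -15, 42, 0], [1, 0, -15, 42, 0], [1, 0, -15, 42, 0], [1, 0, -12, 36, 0]]}}

```text
t: 10.95
eef_pos: [589.6, 97.6, 110.8]
tcp_rot: [-0.847, 1.571, 0.496]
ft_force: [0.8, -0.6, 0.2]
opening: 0.256
```

Emit:
{"op": "apply_moves", "data": {"increments": [[1, 0, -7, 20, 0], [1, 0, -1, 4, 0], [1, 0, 0, 0, 0], [1, 0, 0, 0, 0]]}}

```text
t: 11.35
eef_pos: [601.4, 116.2, 110.5]
tcp_rot: [1.951, 1.57, -2.991]
ft_force: [0.8, -0.1, -0.3]
opening: 0.256
```

```bash
python3 - <<'E'
from p import *
plan((602.4,116.7,34.6))
E
```

```text
t 11.35 pos [601.4 116.2 110.5] jawyaw 76.9 open 0.256 j [ 0.08  0.6   1.7  -0.    0.83 -1.26] F [ 0.8 -0.1 -0.3]
[602.4 116.7  34.6] d [75.9 -0.9  0.7]
```

Emit:
{"op": "apply_moves", "data": {"increments": [[1, 20, -0.9, 0.7, 0], [1, 25, 0, 0, 0], [1, 18, 0, 0, 0], [1, 7, 0, 0, 0], [1, 3, 0, 0, 0], [1, 1, 0, 0, 0], [1, 0.5, 0, 0, 0], [1, 0.5, 0, 0, 0], [1, 0, 0, 0, 0]]}}

```text
t: 12.25
eef_pos: [603.2, 117.5, 36.0]
tcp_rot: [-1.136, 1.57, 0.206]
ft_force: [0.0, 0.8, -0.5]
opening: 0.255
```

Emit:
{"op": "apply_moves", "data": {"increments": [[1, 0.4, 0, 0, 0], [1, 0.4, 0, 0, 0], [1, 0, 0, 0, 0]]}}

```text
t: 12.55
eef_pos: [603.0, 117.6, 34.7]
tcp_rot: [0.051, 1.571, 1.393]
ft_force: [-0.6, -0.3, -0.4]
opening: 0.259
```

Emit:
{"op": "apply_moves", "data": {"increments": [[1, 0.4, 0, 0, 0], [1, 0.3, 0, 0, 0], [1, 0, 0, 0, 0]]}}

```text
t: 12.85
eef_pos: [603.1, 117.6, 34.6]
tcp_rot: [-1.051, 1.57, 0.291]
ft_force: [-2.4, -0.2, 5.9]
opening: 0.257
```

Emit:
{"op": "apply_moves", "data": {"increments": [[0.3, 0, 0, 0, 0], [0.3, 0, 0, 0, 0], [0.3, 0, 0, 0, 0], [0.3, 0, 0, 0, 0], [0.3, -10, 0, 0, 0], [0.3, -30, 0, 0, 0], [0.2, -40, 0, 0, 8], [0.2, -10, 0, 0, 8], [0.2, 0, 0, 0, 8], [0.2, 0, 0, 0, 8]]}}

```text
t: 13.85
eef_pos: [603.2, 117.6, 125.5]
tcp_rot: [-0.645, 1.569, 0.133]
ft_force: [-0.4, -0.0, 0.9]
opening: 0.795
```

```bash
python3 - <<'E'
from p import *
plan((592.3,312.6,124),(592.3,312.6,29),jaw=45)
import m
m.rect(((m.V>140)&(m.S<110)).astype(np.uint8),41,'HS',(192,239),26)
A=m.im[215:320,160:300,::-1]
cv2.imwrite('pics/c4.png',cv2.resize(A,None,fx=5,fy=5,interpolation=cv2.INTER_CUBIC))
E
```

```text
t 13.85 pos [603.2 117.6 125.5] jawyaw 44.6 open 0.795 j [ 0.09  0.59  1.69  0.    0.87 -0.69] F [-0.4 -0.   0.9]
[592.3 312.6 124. ] d [  1.5 146.6 129.1]
[592.3 312.6  29. ] d [95.   0.1 -0.1]
turn about tool x -0.4 or 179.6
nest_large centroid [ 620.6 -121.2] rect 620.9 -121.2 [72.2 73.1] 70.5 r 632
nest_square centroid [ 608.2 -275.8] rect 608.3 -275.6 [75.5 75.1] 85.0 r 668
nest_small centroid [601.4 115.6] rect 601.6 115.7 [84.1 82.7] 13.0 r 612
nest_long centroid [471.9 133.1] rect 471.7 136.4 [128.  109.2] 8.3 r 490Traceback (most recent call last):
  File "<stdin>", line 3, in <module>
  File "m.py", line 18, in <module>
    rect(bright,53,'can_large',(464,308),16);rect(bright,45,'can_small',(384,309),12)
    ~~~~^^^^^^^^^^^^^^^^^^^^^^^^^^^^^^^^^^^^
  File "m.py", line 9, in rect
    k=max(cs,key=cv2.contourArea)
ValueError: max() iterable argument is empty
```

Emit:
{"op": "apply_moves", "data": {"increments": [[0.2, 0, 14, 12, 0], [0.2, 0, 28, 25, 0], [0.2, 0, 32, 28, 0], [0.2, 0, 32, 28, 0], [0.2, 0, 25, 22, 0], [0.2, 0, 13, 11, 0], [0.2, 0, 3, 3, 0], [0.2, 0, 0, 0, 0], [0.2, 0, 0, 0, 0]]}}

```text
t: 14.8
eef_pos: [591.0, 311.3, 124.1]
tcp_rot: [-3.067, 1.57, -2.284]
ft_force: [0.0, -0.2, 0.5]
opening: 0.803
```

```bash
python3 - <<'E'
from p import *
plan((592.3,312.6,124),(592.3,312.6,29),jaw=45)
c=cam('scene'); cv2.imwrite('pics/s5.png',cv2.resize(c['pixels'][130:290,320:520,::-1],None,fx=3.5,fy=3.5))
E
```

```text
t 14.8 pos [591.  311.3 124.1] jawyaw 44.9 open 0.803 j [ 0.39  0.66  1.54 -0.    0.94 -0.4 ] F [ 0.  -0.2  0.5]
[592.3 312.6 124. ] d [ 0.1 -0.   1.9]
[592.3 312.6  29. ] d [95.  0.  0.]
turn about tool x -0.1 or 179.9
```

View pics/s5.png

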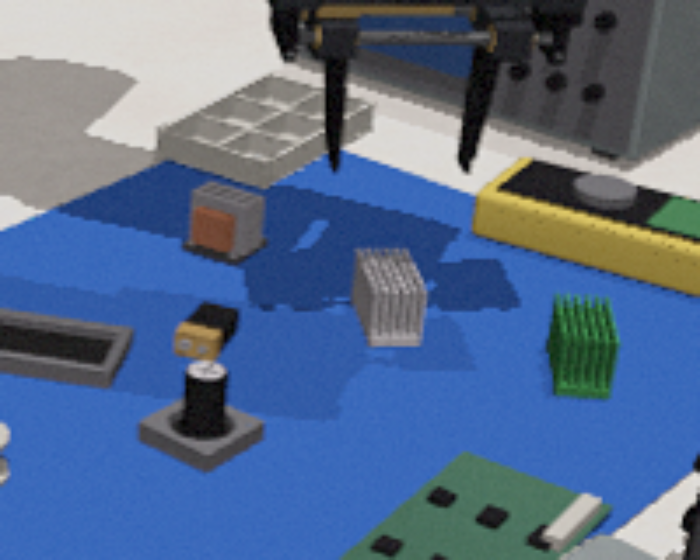

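The small can stands in its pocket at crop (205,405). The jaws straddle the bare aluminium heatsink at (390,295), well clear of the green one at (583,345). I'll descend and grip.

Emit:
{"op": "apply_moves", "data": {"increments": [[0.2, 20, 0, 1.5, 0], [0.2, 32, 0, 0, 0], [0.2, 28, 0, 0, 0], [0.2, 11, 0, 0, 0], [0.2, 4, 0, 0, 0], [0.2, 0, 0, 0, 0], [1, 0, 0, 0, 0], [1, 0, 0, 0, 0], [1, 0, 0, 0, 0], [1, 0, 0, 0, 0]]}}

```text
t: 15.85
eef_pos: [591.9, 313.9, 29.6]
tcp_rot: [-0.307, 1.57, 0.477]
ft_force: [0.0, 0.0, 0.0]
opening: 0.52
```

Emit:
{"op": "apply_moves", "data": {"increments": [[1, 0, 0, 0, 0], [1, 0, 0, 0, 0], [1, 0, 0, 0, 0], [1, 0, 0, 0, 0]]}}

```text
t: 16.25
eef_pos: [591.8, 313.8, 29.1]
tcp_rot: [0.109, 1.571, 0.892]
ft_force: [0.3, 0.9, 0.9]
opening: 0.335
```

```bash
python3 - <<'E'
from p import *
plan((592.3,312.6,110),(471.2,127,110),(471.2,127,33),jaw=118.4)
E
```

```text
t 16.25 pos [591.8 313.8  29.1] jawyaw 44.9 open 0.335 j [ 0.39  0.78  1.59  0.    0.77 -0.39] F [0.3 0.9 0.9]
[592.3 312.6 110. ] d [-80.9  -1.2  -0.5]
[471.2 127.  110. ] d [-1.000e-01 -4.600e+01 -2.168e+02]
[471.2 127.   33. ] d [77. -0. -0.]
turn about tool x -73.5 or 106.5
```

Emit:
{"op": "apply_moves", "data": {"increments": [[1, 0, 0, 0, 0], [1, -5, 0, 0, 0], [1, -25, 0, 0, 0], [1, -35, 0, 0, 0], [1, -16, -4, -16, 0], [1, 0, -7, -35, 0], [1, 0, -9, -42, 0], [1, 0, -9, -42, 0], [1, 0, -9, -42, 0], [1, 0, -7, -30, 0]]}}

```text
t: 17.25
eef_pos: [475.1, 134.1, 110.3]
tcp_rot: [2.569, 1.57, -2.931]
ft_force: [0.2, 0.0, -1.9]
opening: 0.332
```

Emit:
{"op": "apply_moves", "data": {"increments": [[1, 0, -2, -10, 0], [1, 0, 0, 0, -8], [1, 0, 0, 0, -8], [1, 0, 0, 0, -8], [1, 0, 0, 0, -8], [1, 0, 0, 0, -8], [1, 0, 0, 0, -8], [1, 0, 0, 0, -8], [1, 0, 0, 0, -8], [1, 0, 0, 0, -8]]}}

```text
t: 18.25
eef_pos: [471.7, 127.8, 110.2]
tcp_rot: [-1.666, 1.57, 0.38]
ft_force: [-0.1, -0.6, -1.6]
opening: 0.335
```

Emit:
{"op": "apply_moves", "data": {"increments": [[1, 0, 0, 0, -1.5], [1, 0, 0, 0, 0]]}}

```text
t: 18.45
eef_pos: [471.5, 127.6, 110.1]
tcp_rot: [-1.531, 1.57, 0.533]
ft_force: [-0.4, 0.1, -1.7]
opening: 0.335
```

```bash
python3 - <<'E'
from p import *
plan((471.2,127,33.1),jaw=118.4)
c=cam('scene'); cv2.imwrite('pics/s6.png',cv2.resize(c['pixels'][130:290,270:470,::-1],None,fx=3.5,fy=3.5))
E
```

```text
t 18.45 pos [471.5 127.6 110.1] jawyaw 118.3 open 0.335 j [ 0.13  0.47  2.01  0.    0.67 -1.94] F [-0.4  0.1 -1.7]
[471.2 127.   33.1] d [77.   0.6 -0.4]
turn about tool x -0.1 or 179.9
```

View pics/s6.png

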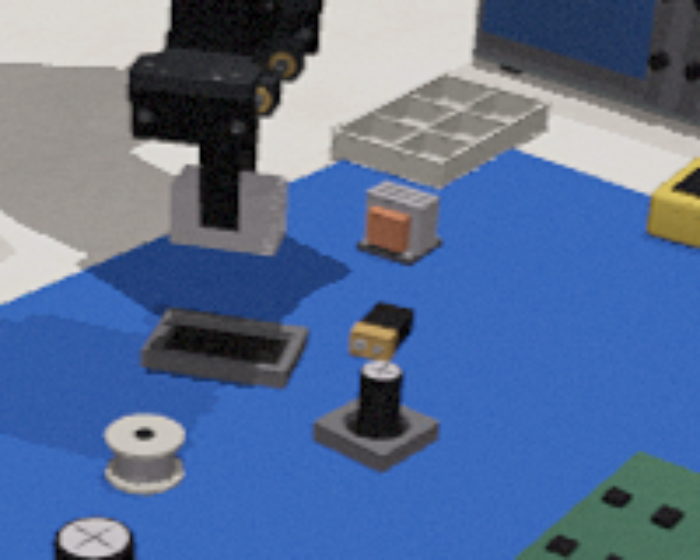

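The heatsink is held level and centred by the finger at crop (228,210), parallel to the long pocket at (225,345). I'll lower it.

Emit:
{"op": "apply_moves", "data": {"increments": [[1, 20, 0.5, -0.4, 0], [1, 26, 0, 0, 0], [1, 18, 0, 0, 0], [1, 7, 0, 0, 0], [1, 3, 0, 0, 0], [1, 1, 0, 0, 0], [1, 0.5, 0, 0, 0], [1, 0.5, 0, 0, 0], [1, 0.3, 0, 0, 0], [1, 0, 0, 0, 0]]}}

```text
t: 19.5
eef_pos: [471.1, 126.8, 34.0]
tcp_rot: [-1.819, 1.57, 0.247]
ft_force: [-0.6, 0.1, -1.6]
opening: 0.335
```

Emit:
{"op": "apply_moves", "data": {"increments": [[1, 0.4, 0, 0, 0], [1, 0.3, 0, 0, 0], [1, 0, 0, 0, 0]]}}

```text
t: 19.8
eef_pos: [471.0, 126.7, 33.1]
tcp_rot: [-1.366, 1.571, 0.701]
ft_force: [0.6, -0.1, 0.3]
opening: 0.337
```

Emit:
{"op": "apply_moves", "data": {"increments": [[1, 0.4, 0, 0, 0], [1, 0.2, 0, 0, 0], [1, 0, 0, 0, 0]]}}

```text
t: 20.1
eef_pos: [471.0, 126.7, 33.1]
tcp_rot: [-1.825, 1.57, 0.242]
ft_force: [-2.2, -0.8, 11.4]
opening: 0.334
```

Emit:
{"op": "apply_moves", "data": {"increments": [[0.3, 0, 0, 0, 0], [0.3, 0, 0, 0, 0], [0.3, 0, 0, 0, 0], [0.3, 0, 0, 0, 0], [0.2, -10, 0, 0, 0], [0.2, -30, 0, 0, 0], [0.2, -35, 0, 0, 0], [0.2, -15, 0, 0, 0], [0.2, 0, 0, 0, 0]]}}

```text
t: 21.0
eef_pos: [471.8, 126.9, 124.8]
tcp_rot: [-1.925, 1.566, 0.142]
ft_force: [-0.0, 0.3, -1.2]
opening: 0.803
```

```bash
python3 - <<'E'
from h import *
from p import plan
c=cam('top');im=c['pixels'];hsv=cv2.cvtColor(im,cv2.COLOR_RGB2HSV).astype(int);H,S,V=[hsv[...,i] for i in range(3)]
b=im[282:322,162:204]
m=((V>150)&(S<60)).astype(np.uint8);mm=np.zeros_like(m);mm[282:322,165:190]=m[282:322,165:190]
n,l,st,ce=cv2.connectedComponentsWithStats(mm);k=1+np.argmax(st[1:,4]);print(st[1:],ce[1:])
ys,xs=np.nonzero(l==k);P=ray(c,np.c_[xs,ys],43)[:,:2].astype(np.float32);print('core',P.mean(0),cv2.minAreaRect(P))
co=((H<15)|(H>172))&(S>110);co[:,:160]=0;co[:,205:]=0;co[:280]=0;co[325:]=0
ys,xs=np.nonzero(co);P=ray(c,np.c_[xs,ys],35)[:,:2].astype(np.float32);print('cu',P.mean(0),cv2.minAreaRect(P))
plan((447,328,128))
big=cv2.resize(im[262:332,142:232,::-1],None,fx=8,fy=8,interpolation=cv2.INTER_CUBIC)
q=(np.array(proj(c,ray(c,ce[k],43)))-[142,262])*8
cv2.circle(big,tuple(int(v) for v in q[0]),4,(0,255,0),-1)
cv2.imwrite('pics/t7.png',big)
E
```

```text
[[173 292  13  20 197]
 [172 303   1   3   3]] [[180.07106599 300.98984772]
 [172.         304.        ]]
core [448.4269  327.08096] ((447.2225341796875, 329.4398498535156), (42.92547607421875, 27.057968139648438), 3.803422212600708)
cu [445.8451  344.19592] ((444.85284423828125, 344.2541198730469), (20.357179641723633, 2.270781993865967), 3.993340492248535)
t 21.05 pos [471.2 126.8 123.4] jawyaw 118.4 open 0.797 j [ 0.13  0.44  2.    0.    0.7  -1.94] F [-0.2  0.1  0.5]
[447. 328. 128.] d [ -4.6 -74.4 188.5]
```

View pics/t7.png

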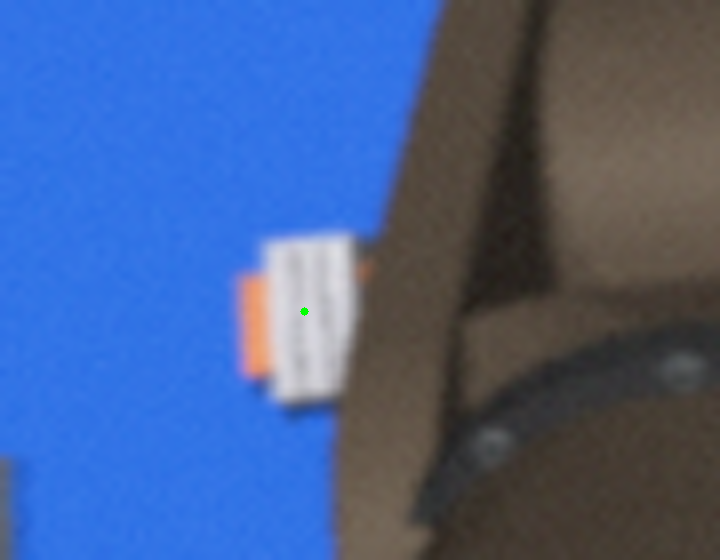

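Emit:
{"op": "apply_moves", "data": {"increments": [[0, 0, -7, 18, 0], [0, 0, -14, 36, 0], [0, 0, -16, 40, 0], [0, 0, -16, 40, 0], [0, 0, -13, 34, 0], [0, 0, -7, 18, 0], [0, 0, 0, 0, 8], [0, 0, 0, 0, 8], [0, 0, 0, 0, 8], [0, 0, 0, 0, 8]]}}

```text
t: 22.05
eef_pos: [446.2, 324.9, 121.0]
tcp_rot: [2.116, 1.569, -2.665]
ft_force: [-0.2, 0.5, 0.4]
opening: 1.0
```

Emit:
{"op": "apply_moves", "data": {"increments": [[0, 0, 0, 0, 8], [0, 0, 0, 0, 8], [0, 0, 0, 0, 8], [0, 0, 0, 0, 8], [0, 0, 0, 0, 8], [0, 0, 0, 0, 8], [0, 0, 0, 0, 8], [0, 0, 0, 0, 8], [0, 0, 0, 0, 8], [0, 0, 0, 0, 8]]}}

```text
t: 23.05
eef_pos: [446.2, 324.7, 121.0]
tcp_rot: [-2.772, 1.569, -2.666]
ft_force: [-0.1, 0.2, 0.0]
opening: 1.003
```

Emit:
{"op": "apply_moves", "data": {"increments": [[0, 0, 0, 0, 0], [0, 0, 0, 0, 0]]}}

```text
t: 23.25
eef_pos: [446.4, 324.9, 121.6]
tcp_rot: [-2.794, 1.569, -2.679]
ft_force: [-0.2, 0.5, -0.1]
opening: 0.994
```

```bash
python3 - <<'E'
from p import *
plan((447,325,123),(447,325,29),jaw=6.5)
c=cam('scene'); cv2.imwrite('pics/s8.png',cv2.resize(c['pixels'][100:280,290:490,::-1],None,fx=3.2,fy=3.2))
E
```

```text
t 23.25 pos [446.4 324.9 121.6] jawyaw 6.6 open 0.994 j [0.51 0.52 1.85 0.   0.78 0.39] F [-0.2  0.5 -0.1]
[447. 325. 123.] d [-1.4  0.1  0.6]
[447. 325.  29.] d [94.   0.   0.1]
turn about tool x 0.1 or -179.9
```

View pics/s8.png

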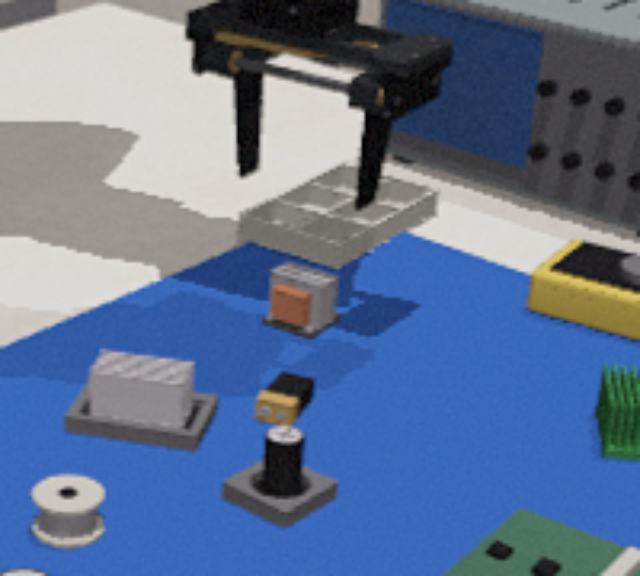

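The heatsink is seated in the long pocket at crop (140,395). The jaws are above the transformer at (303,298), opening along its core. I'll descend and grip.

Emit:
{"op": "apply_moves", "data": {"increments": [[0, 20, 0, 0.6, 0], [0, 30, 0, 0, 0], [0, 27, 0, 0, 0], [0, 11, 0, 0, 0], [0, 4, 0, 0, 0], [0, 0, 0, 0, 0], [1, 0, 0, 0, 0], [1, 0, 0, 0, 0], [1, 0, 0, 0, 0], [1, 0, 0, 0, 0]]}}

```text
t: 24.3
eef_pos: [447.5, 325.2, 30.9]
tcp_rot: [0.473, 1.57, 0.585]
ft_force: [0.7, 0.5, -0.5]
opening: 0.719
```

Emit:
{"op": "apply_moves", "data": {"increments": [[1, 0, 0, 0, 0], [1, 0, 0, 0, 0], [1, 0, 0, 0, 0], [1, 0, 0, 0, 0], [1, 0, 0, 0, 0]]}}

```text
t: 24.8
eef_pos: [447.5, 325.2, 30.5]
tcp_rot: [0.469, 1.57, 0.581]
ft_force: [0.4, -0.1, 0.0]
opening: 0.464
```

```bash
python3 - <<'E'
from p import *
plan((447,325,115),(530,0,115),(609,-277,115),jaw=-5)
E
```

```text
t 24.8 pos [447.5 325.2  30.5] jawyaw 6.4 open 0.464 j [0.51 0.66 1.9  0.   0.58 0.4 ] F [ 0.4 -0.1  0. ]
[447. 325. 115.] d [-84.5  -0.1  -0.5]
[530.   0. 115.] d [  -0.  -332.2   46.3]
[ 609. -277.  115.] d [  -0.  -284.1   47.7]
turn about tool x 11.4 or -168.6
```

Emit:
{"op": "apply_moves", "data": {"increments": [[1, -5, 0, 0, 0], [1, -25, 0, 0, 0], [1, -35, 0, 0, 0], [1, -20, -15, 2, 0], [1, 0, -30, 5, 0], [1, 0, -43, 6, 0], [1, 0, -43, 6, 0], [1, 0, -43, 7, 0], [1, 0, -43, 7, 0], [1, 0, -43, 7, 0]]}}

```text
t: 25.8
eef_pos: [515.9, 69.5, 115.6]
tcp_rot: [2.78, 1.57, 2.891]
ft_force: [0.4, -0.2, -2.9]
opening: 0.456
```

Emit:
{"op": "apply_moves", "data": {"increments": [[1, 0, -43, 7, 0], [1, 0, -43, 7, 0], [1, 0, -43, 7, 0], [1, 0, -43, 7, 0], [1, 0, -43, 7, 0], [1, 0, -43, 7, 0], [1, 0, -43, 7, 0], [1, 0, -32, 5, 0], [1, 0, -15, 2, 0], [1, 0, 0, 0, 0]]}}

```text
t: 26.8
eef_pos: [610.1, -269.8, 114.9]
tcp_rot: [2.416, 1.57, 2.525]
ft_force: [-0.7, 0.0, -3.9]
opening: 0.463
```

```bash
python3 - <<'E'
from p import *
plan((609,-277,115),jaw=-5)
E
```

```text
t 26.8 pos [ 610.1 -269.8  114.9] jawyaw 6.3 open 0.463 j [-0.52  0.67  1.55  0.    0.92 -0.63] F [-0.7  0.  -3.9]
[ 609. -277.  115.] d [-0.1 -7.  -1.9]
turn about tool x 11.3 or -168.7
```

Emit:
{"op": "apply_moves", "data": {"increments": [[1, 0, -4, -1, 0], [1, 0, 0, 0, 5.7], [1, 0, 0, 0, 5.7], [1, 0, 0, 0, 0], [1, 0, 0, 0, 0]]}}

```text
t: 27.3
eef_pos: [609.8, -271.5, 115.6]
tcp_rot: [2.286, 1.57, 2.202]
ft_force: [0.3, -0.7, -3.1]
opening: 0.461
```

```bash
python3 - <<'E'
from p import *
plan((609,-277,34.5),jaw=-5)
c=cam('scene'); cv2.imwrite('pics/s9.png',cv2.resize(c['pixels'][200:400,130:340,::-1],None,fx=2.9,fy=2.9))
E
```

```text
t 27.3 pos [ 609.8 -271.5  115.6] jawyaw -4.8 open 0.461 j [-0.52  0.67  1.55  0.    0.92 -0.43] F [ 0.3 -0.7 -3.1]
[ 609.  -277.    34.5] d [81.1 -5.6 -0.3]
turn about tool x 0.2 or -179.8
```

View pics/s9.png

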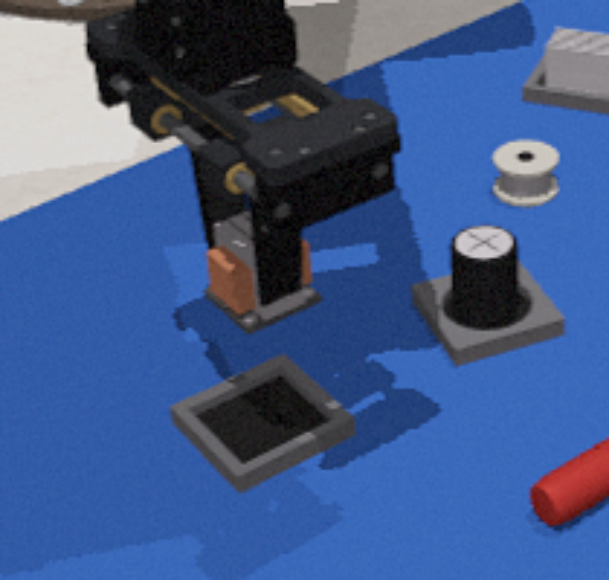

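The transformer is held level at crop (264,275), parallel to the square pocket at (262,420). I'll check where the foot's centre is relative to the TCP: its corners are at (208,293) and (320,296).

```bash
python3 - <<'E'
from h import *
c=cam('scene')
q=lambda *a:np.array(a)/2.9+[130,200]-.3
print(ray(c,[q(208,293),q(320,296)],90),ray(c,[q(264,294.5)],90))
print('nest', ray(c,[q(172,410),q(355,418)],15).mean(0), ray(c,[q(283,355),q(242,480)],15).mean(0))
E
```

```text
[[ 587.77640033 -286.25538553   90.        ]
 [ 630.85656555 -246.56529834   90.        ]] [[ 609.33119833 -266.39955269   90.        ]]
nest [ 609.79757914 -274.99845985   15.        ] [ 610.09217433 -275.04261767   15.        ]
```

Emit:
{"op": "apply_moves", "data": {"increments": [[1, 5, -4, 0, 0], [1, 25, -3.5, 0, 0], [1, 25, 0, 0, 0], [1, 9, 0, 0, 0], [1, 3, 0, 0, 0], [1, 0, 0, 0, 0], [1, 0, 0, 0, 0]]}}

```text
t: 28.1
eef_pos: [609.7, -280.2, 49.5]
tcp_rot: [-0.384, 1.569, -0.471]
ft_force: [-0.5, 0.4, -2.8]
opening: 0.462
```

```bash
python3 - <<'E'
from p import *
plan((609,-277,34.5),jaw=-5)
c=cam('scene'); cv2.imwrite('pics/s10.png',cv2.resize(c['pixels'][280:380,170:270,::-1],None,fx=5.5,fy=5.5,interpolation=cv2.INTER_CUBIC))
E
```

```text
t 28.1 pos [ 609.7 -280.2   49.5] jawyaw -5.0 open 0.462 j [-0.53  0.75  1.58  0.    0.81 -0.44] F [-0.5  0.4 -2.8]
[ 609.  -277.    34.5] d [15.   3.1 -1. ]
turn about tool x 0.0 or -180.0
```

View pics/s10.png

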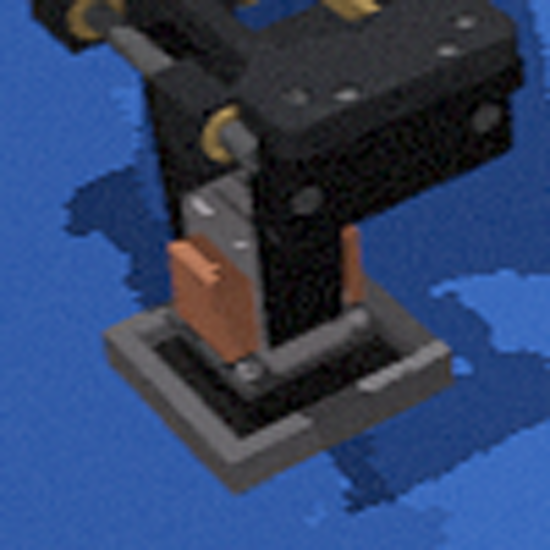

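The foot's front corner is at crop (248,378) and its right corner at (372,320). The block's front corner is at (240,462) and its right corner at (452,350). I'll compare the positions these give.

```bash
python3 - <<'E'
from h import *
c=cam('scene')
q=lambda *a:(np.array(a)+.5)/5.5+[170,280]-.5
F=ray(c,[q(248,380),q(372,322)],26)[:,:2];N=ray(c,[q(238,464),q(453,350),q(104,335)],15)[:,:2]
print(F,N)
a=np.radians(-5);R=np.array([[np.cos(a),-np.sin(a)],[np.sin(a),np.cos(a)]])
print('foot centre',F.mean(0)-R@[22,0],'nest',N[1:].mean(0),N[:2].mean(0)-R@[36,0])
E
```

```text
[[ 626.47403974 -296.81659618]
 [ 630.99165134 -257.58709809]] [[ 641.48546222 -312.0888752 ]
 [ 645.99628865 -241.27395746]
 [ 570.54747641 -307.77029567]]
foot centre [ 606.81656218 -275.28442079] nest [ 608.27188253 -274.52212656] [ 607.8778663  -273.54380959]
```

The foot is within about 1.5 mm of the pocket's centre, so I'll lower it the rest of the way.

Emit:
{"op": "apply_moves", "data": {"increments": [[1, 4, 1, 1, 0], [1, 5, 0, 0, 0], [1, 3, 0, 0, 0], [1, 1, 0, 0, 0], [1, 0.5, 0, 0, 0], [1, 0.5, 0, 0, 0], [1, 0, 0, 0, 0], [1, 0, 0, 0, 0]]}}

```text
t: 29.0
eef_pos: [610.3, -279.1, 34.6]
tcp_rot: [-0.046, 1.571, -0.133]
ft_force: [-1.0, -0.8, -2.5]
opening: 0.459
```

Emit:
{"op": "apply_moves", "data": {"increments": [[1, 0.4, 0, 0, 0], [1, 0.4, 0, 0, 0], [1, 0, 0, 0, 0]]}}

```text
t: 29.3
eef_pos: [610.3, -279.1, 34.5]
tcp_rot: [-0.36, 1.57, -0.447]
ft_force: [-2.6, 1.3, 6.9]
opening: 0.46
```

Contact is made at the expected height. I'll release, retreat up and away, then check.

Emit:
{"op": "apply_moves", "data": {"increments": [[0.2, 0, 0, 0, 0], [0.2, 0, 0, 0, 0], [0.2, 0, 0, 0, 0], [0.2, 0, 0, 0, 0], [0.2, -10, 0, 0, 0], [0.2, -30, 0, 0, 0], [0.2, -45, 0, 0, 0], [0.2, -45, 0, 0, 0], [0.2, -30, 0, 0, 0], [0.2, 0, 0, 0, 0]]}}

```text
t: 30.3
eef_pos: [611.7, -279.8, 199.3]
tcp_rot: [-0.424, 1.563, -0.512]
ft_force: [0.4, -0.4, 0.1]
opening: 0.797
```

```bash
python3 - <<'E'
from p import *
plan((480,-100,195))
cam('scene','s11')
c=cam('top','t11'); im=c['pixels']
hsv=cv2.cvtColor(im,cv2.COLOR_RGB2HSV).astype(int);
non=1-((hsv[...,0]>100)&(hsv[...,0]<125)&(hsv[...,1]>150)).astype(np.uint8)
for n,p,z,r in(('spool',(329,268),26,16),('battery',(237,268),20,16)):
    m=np.zeros_like(non);cv2.circle(m,p,r,1,-1);ys,xs=np.nonzero(m&non);print(n,ray(c,[xs.mean(),ys.mean()],z)[0])
E
```

```text
t 30.3 pos [ 611.7 -279.8  199.3] jawyaw -5.0 open 0.797 j [-0.53  0.58  1.47  0.    1.09 -0.44] F [ 0.4 -0.4  0.1]
[ 480. -100.  195.] d [   2.7  167.6 -146.9]
spool [534.20213511  -5.20898946  26.        ]
battery [529.69870247 204.99342907  20.        ]
```

View pics/s11.png

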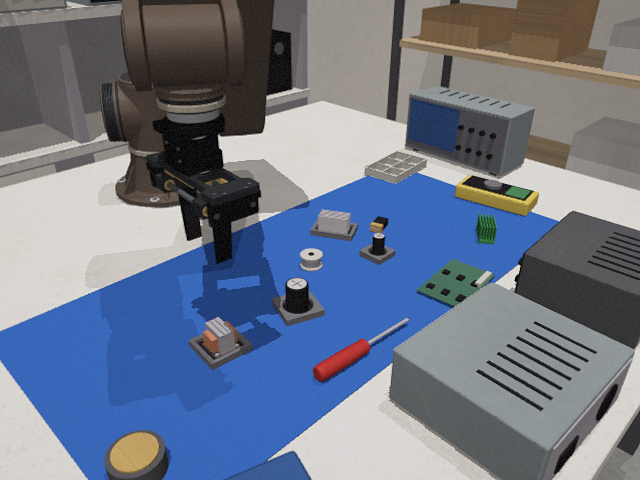

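View pics/t11.png

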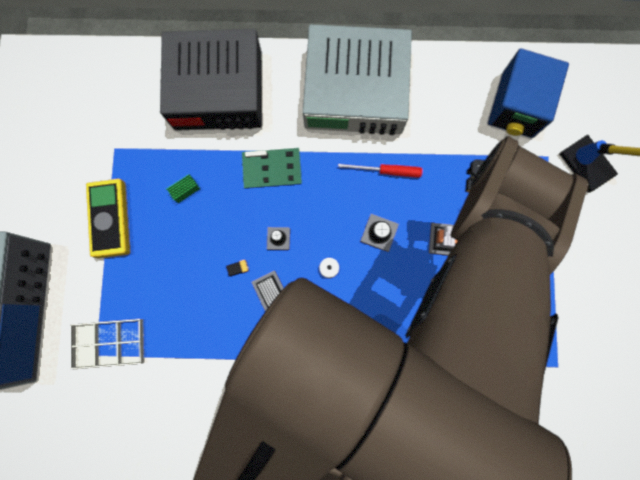

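The scene view shows all four parts in their pockets: transformer (220,340), large can (297,293), small can (378,245), heatsink (334,223). The spool and battery haven't moved. One close crop will settle whether the transformer and heatsink are flat.

```bash
python3 - <<'E'
from h import *
im=cam('scene')['pixels'][:,:,::-1]
f=lambda a:cv2.resize(a,(390,390),interpolation=cv2.INTER_CUBIC)
cv2.imwrite('pics/f12.png',np.hstack([f(im[300:380,180:260]),f(im[190:270,300:380])]))
E
```

```text
(no output)
```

View pics/f12.png

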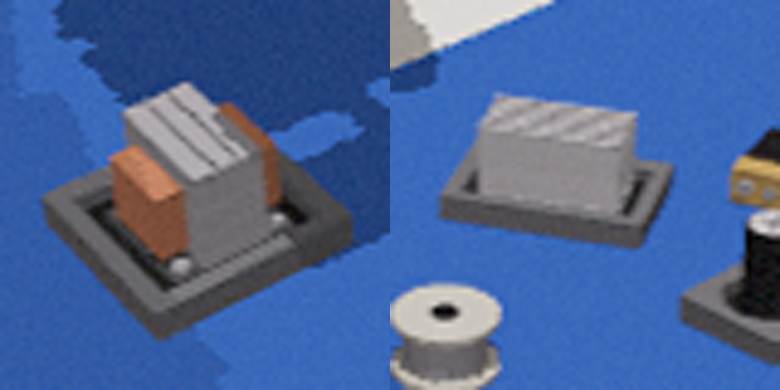

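Both are flat inside their pocket walls: transformer at crop left (200,190), heatsink at crop right (555,155). The gripper is open and clear, so I'm handing in.

```bash
python3 -c "
from cell import env; print(env.job_done())"
```

```text
the job is handed in; nothing more can be done
None
```

All four parts are upright and flat in their matching pockets, and I handed the job in at about 30 s of robot time. I placed them in the order listed: large can, small can, heatsink, transformer.

- **Placing:** I lowered each part until the wrist felt contact (6–11 N) at the height expected for the pocket floor, then released it. The highest wrist force I read was about 11 N.
- **Last checks:** The scene view, with a close crop of the heatsink and transformer, shows all four seated inside their pocket walls. The spool and battery measured the same as at the start, within about 0.2 mm. The green look-alike heatsink was left alone, and the gripper is open and clear at z ≈ 199 mm.
- **Disagreement:** The two cameras differed by a few millimetres on where the transformer sat over its pocket. I corrected it from a close look just above the block, after which it was within about 1.5 mm of centre. The pocket leaves 6.5 mm on each side.
- **Limited view:** In the last top view the arm hid part of the transformer and the heatsink. Their final check rests on the scene camera alone.

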